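# Make the slicer safe: selector to zero, blade lock home

### The arm

A 6-joint arm with a two-finger parallel gripper is mounted at the origin on a cart in front of the work surface, level with it; the furniture and walls round the work are solid. World frame = base frame: x ahead of the robot, y to its left, z up, the work surface at z = 0. Lengths are in m, angles in rad, forces in N, time in s.
With the tool pointing down it reaches from about 0.325 to 0.9 m from the base axis. Payload 6.1 kg.
Tool frame: the origin (TCP) lies midway between the tips of the shut fingers; the grasp point (between the pads) lies 19 mm behind it; z points along the fingers, y is the line along which they close (so a half turn about z gives the same grasp; the last joint's range is limited). The gripper opens to 85 mm and grips with 20 to 120 N. Pads are 22 mm wide; open, the fingers measure 114 mm over their backs; the gripper's body (76 mm by 85 mm) begins 54 mm behind the grasp point. The pads swing forward as they close: fully open they stand 13 mm farther back than shut.
Start: joints at [-1.435, 0.22, 1.526, -0, 1.395, -0.126], TCP at [0.162, -0.604, 0.192] pointing down, gripper open.
Joint ranges: [-2.98, 2.98], [-0.91, 2.08], [0.09, 2.57], [-1.24, 4.39], [0.2, 2.65], [-2.68, 2.68]. Speed limits (rad/s): [2.57, 2.57, 3.01, 3.14, 3.14, 3.14].

### API

Orientations are given as [roll, pitch, yaw] about the fixed x, y, z axes, in that order (R = Rz(yaw) Ry(pitch) Rx(roll)).
In Python, from plant import movep, move_l, set_joints, gripper_to, hold, inverse_kinematics, observe, get_image, get_calibration, Unreachable, job_done gives the robot as it stands. Calls block until the motion is done:
- movep(position, orientation): joint-space move of the TCP to a pose.
- move_l(position, feed=0.15, rotation=None, max_force=None): straight line of the TCP; rotation=None keeps the orientation; feed is the mean speed in m/s. With max_force (N) it stops when the force on the tool has changed by that much, and returns True; else False.
- set_joints(angles): joint-space move.
- gripper_to(opening, f_grip=None): finger opening in m; f_grip is the grip in N (None keeps the last); returns when the fingers have stopped.
- hold(seconds).
- inverse_kinematics(position, orientation): joint angles nearest the present ones, or None.
- observe(): the state.
- get_image(name): name is "scene" or "top" or "wrist"; returns (picture, depth): 384x512x3 uint8, red, green, blue; 384x512 float32, m along the optical axis (not along the pixel's ray), 0 where there is no reading.
- get_calibration(name): a dict with "intrinsics" (3x3 intrinsics, pixels), "dist_coeffs" ([k1, k2, p1, p2, k3] as OpenCV has them; the pictures are not rectified), "world_from_camera" (4x4, takes a point from camera to world coordinates). Camera axes: x right, y down, z forward; pixel columns grow to the right and rows downward; lengths in m; the calibration is good to about 2 mm. A picture is of the moment at which its call begins: read the wrist's pose just before it. get_calibration takes no time and is no camera call; for the wrist camera it gives the pose at the moment of the call.
A pose or a line that the arm cannot do raises Unreachable and nothing moves.
- job_done(): hands the job in; it is judged then, once.
The state is a dict: "time_s": time; "q": joint angles; "joint_velocities": joint speeds; "joint_torque": joint torques, N m; "eef_pos": TCP position; "tcp_rot": TCP orientation; "ft_force": force on the tool from outside, world axes, zero at the start; "torque": the same for the moment, N m; "opening": finger opening in m; "grasp_force": force on a finger pad.
Only numpy, scipy, OpenCV 4.12 (cv2) and the standard library are available. Lean on these libraries where they do the work, as an engineer would, in place of code of your own. Each camera call takes 0.05 s, during which the arm holds its last target. There are 200 camera calls.

### The job

Make the vegetable slicer safe for storing: slide the thickness selector on its near side all the way to its end stop, away from the carrying handle, and then slide the blade lock on its deck all the way to its stop, towards the carrying handle. One of the three small containers beside the slicer stands in the selector's way: before you slide, lift it out and set it down gently, upright, on the wooden board; do not shove any of the three against the slicer or its slides. Leave everything else standing where it is.

Things in the scene. Friction and masses are not known exactly. Their poses are not given: they have to be found in the camera images.
- slicer: Grey vegetable slicer (mandoline), a fixed block 90 mm (its x) by 300 mm (its y) and 50 mm high with a ribbed steel deck; origin at the centre of its underside on the worktop. Its -x side, towards the robot, carries the thickness selector; a black loop carrying handle 30 mm high sticks 30 mm out of its +y end. Yaw varies by about 0.2 rad.
- selector_grip (a point): Middle of the gripping part of the thickness selector, 70 mm above the worktop: an upright grey paddle 56 mm wide (slicer x, standing 10 to 65 mm out from the slicer's side), 16 mm thick (slicer y), reaching from 19 to 87 mm above the worktop, on an arm 26 mm wide (slicer y), 27 to 37 mm above the worktop, that comes out of the side slot. It sweeps over the worktop beside the slicer; its axes are the slicer's.
- selector (a joint): Travel of the selector in m, 0 to 0.150 along the slicer's -y (away from the carrying handle); 0.150 is the end stop. It starts at 0 to 0.03. It rubs with about 3 N and stays where it is left. At 0 the paddle's middle is at slicer y = +0.100, at the stop at y = -0.050.
- lock_grip (a point): Middle of the gripping part of the blade lock on the deck near its front edge, at the carrying-handle end (slicer x = -0.026), 80 mm above the worktop: an upright grey tab 40 mm wide (slicer x), 14 mm thick (slicer y), reaching from 55 to 95 mm above the worktop. Its axes are the slicer's.
- lock (a joint): Travel of the blade lock in m, 0 to 0.040 along the slicer's +y (towards the carrying handle); 0.040 is the end stop. It starts at 0 to 0.012. It rubs with about 2 N and stays where it is left. At 0 the tab's middle is at slicer y = +0.078, at the stop at +0.118.
- board: Fixed wooden chopping board lying flat on the hob glass to the left (the glass is 5 mm above the worktop), 222 mm (its x) by 335 mm (its y), 24 mm thick; origin at the centre of its underside. Its long side points away from the robot.
- honey_jar: Round honey jar with a black lid, 61 mm across, 98 mm high, 0.23 to 0.45 kg, upright; origin at the centre of its underside. It, the spice jar and the salt shaker stand in a row along the slicer's selector side in any order: one in the selector's path (slicer y about -0.035 to -0.01), one beyond its end stop (y about -0.145), one behind its start (y about +0.185); all about 0.09 to the slicer's -x side of its centre line.
- spice_jar: Glass spice jar with a green lid, 46 mm across, 106 mm high, upright; origin at the centre of its underside.
- salt_shaker: Glass salt shaker with a domed grey top, 44 mm across, 90 mm high, upright; origin at the centre of its underside.
- tuna_tin: Food tin standing on the wooden board, 58 mm across, 72 mm high; a bystander; origin at the centre of its underside.
- pepper_mill: Wooden pepper mill, 58 mm across, 165 mm high, standing past the slicer's carrying handle; a bystander; origin at the centre of its underside.
- mug: White mug, 83 by 110 mm with its handle, 86 mm high, behind the slicer; a bystander; origin at the centre of its underside.
- kitchen_timer: White kitchen timer, 58 mm across, 60 mm high, behind the slicer; a bystander; origin at the centre of its underside. A wall cabinet hangs over the back of the worktop: its underside is 447 mm above the worktop, its front at x = 0.61 (its knob at 0.585), from y = -0.37 to +0.20; keep the wrist in front of it.
Not all that is in view belongs to the job. Leave any orange or purple look-alike of the honey_jar alone.

How it is judged:
By the outcome, as a careful person would: the job done as asked, in the order asked, and still so for the second after the job is handed in, with the robot touching nothing.
It also fails if it takes over 70 s, if anything falls off the work surface, if the arm or the gripper's body presses on something with over 40 N, if the wrist force passes 120 N, or if a joint passes its speed limit or range.

## Working session

There is one attempt and no reset: what is moved stays moved. The work goes in short steps, each a Python script; the robot and the scene stay as the last script left them, time stands still between calls to the robot, and variables do not carry over. Pictures are saved under pics/ and viewed, at most 10 in all, crops included, and the job is handed in when it is done.

```bash
ls; mkdir -p pics; cat > h.py <<'E'
import numpy as np, cv2
from plant import *
def cloud(name):
    cal=get_calibration(name); im,d=get_image(name)
    K=np.array(cal["intrinsics"]);D=np.array(cal["dist_coeffs"]);T=np.array(cal["world_from_camera"])
    h,w=d.shape
    uv=np.stack(np.meshgrid(np.arange(w),np.arange(h)),-1).reshape(-1,1,2).astype(float)
    n=cv2.undistortPoints(uv,K,D).reshape(h,w,2)
    P=np.dstack([n*d[...,None],d])@T[:3,:3].T+T[:3,3]
    P[d<=0]=np.nan
    return im,P,T
E
python3 - <<'E'
from h import *
for n in("top","scene"):
    im,P,T=cloud(n); np.savez(n+".npz",im=im,P=P,T=T); cv2.imwrite(f"pics/{n}.png",cv2.resize(im[...,::-1],(800,600),interpolation=cv2.INTER_CUBIC)); print(n,T.round(3))
print(observe())
E
```

```text
pics
top [[-0.026 -0.994  0.108  0.437]
 [-1.     0.027  0.004  0.117]
 [-0.007 -0.108 -0.994  1.083]
 [ 0.     0.     0.     1.   ]]
scene [[-0.868 -0.37   0.33   0.048]
 [-0.496  0.657 -0.569  1.003]
 [-0.007 -0.658 -0.753  1.231]
 [ 0.     0.     0.     1.   ]]
{'time_s': 0.1, 'q': array([-1.43510353e+00,  2.21129473e-01,  1.52750555e+00,  1.00612073e-05,
        1.39470716e+00, -1.26109991e-01]), 'joint_velocities': array([ 7.76682143e-05, -1.70623814e-03, -4.12444885e-03,  2.25506232e-03,
        9.62511731e-04, -1.74682646e-03]), 'joint_torque': array([ 8.17596374e-04, -4.98245358e+01, -3.90548015e+01, -1.41445066e-04,
        5.68438758e-03, -1.54341785e-05]), 'eef_pos': array([ 0.16167382, -0.60308949,  0.19121504]), 'tcp_rot': array([-3.13985826e+00, -2.29873219e-04,  2.61800815e-01]), 'ft_force': array([-0.2800467 , -0.0874688 , -0.02116119]), 'torque': array([-0.00962126,  0.01694228,  0.00419809]), 'grasp_force': 0.0, 'opening': 0.08500448434664416}
```

View pics/top.png

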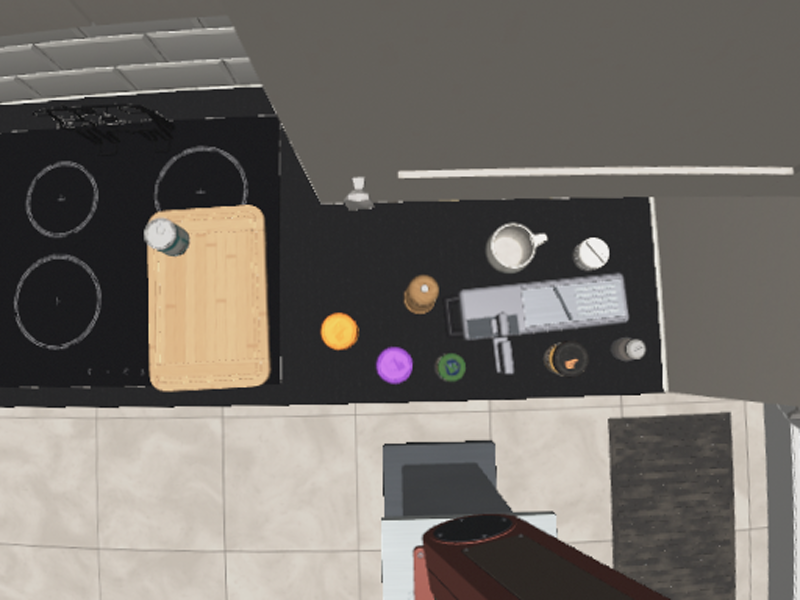

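View pics/scene.png

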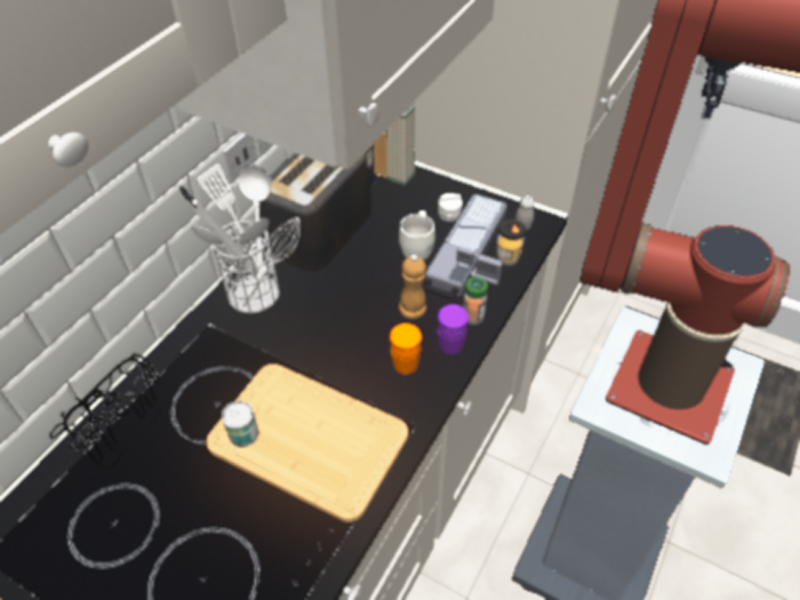

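Top view (800×600): the slicer is at (545,305) with its handle at the left end (455,318), the paddle at (503,345) and the lock tab at (490,325). The near-side row is the green spice jar (450,367), the honey jar (567,358) and the salt shaker (630,348). The orange (340,330) and purple (394,365) tumblers are look-alikes to leave alone. The honey jar, with its black lid and amber body, is the one between the paddle and its end stop. The tin is at (165,237) on the board.

```bash
python3 - <<'E'
from h import *
z=np.load("top.npz");im,P=z["im"],z["P"];Z=P[...,2]
s=.64
def clus(name,u,v,r,zlo,zhi):
    m=np.zeros(Z.shape,bool);yy,xx=np.mgrid[:384,:512]
    m=(np.hypot(xx-u*s,yy-v*s)<r)&(Z>zlo)&(Z<zhi)
    p=P[m]
    if len(p)<5: print(name,"few");return
    c,rad=cv2.minEnclosingCircle(p[:,:2].astype(np.float32))
    print(name,len(p),"mean",p.mean(0).round(4),"circ",np.round(c,4),round(rad*2,4),"zmax",p[:,2].max().round(4))
clus("honey",567,358,22,.088,.11);clus("spice",450,367,20,.095,.12);clus("salt",630,348,20,.07,.1)
clus("tin",165,237,22,.09,.12);clus("purple",394,365,22,.05,.2);clus("mill",422,290,20,.14,.18);clus("orange",340,330,22,.05,.2)
clus("paddle",503,345,30,.075,.092);clus("lock",490,325,20,.088,.1)
yy,xx=np.mgrid[:384,:512]
m=(Z>.043)&(Z<.058)&(xx>440*s)&(xx<645*s)&(yy>265*s)&(yy<345*s)
m=cv2.morphologyEx(m.astype(np.uint8),cv2.MORPH_OPEN,np.ones((7,7)))>0
r=cv2.minAreaRect(P[m][:,:2].astype(np.float32));print("slicer",m.sum(),r)
m=(Z>.02)&(Z<.04)&(xx>140*s)&(xx<275*s)&(yy>195*s)&(yy<400*s)
print("board",cv2.minAreaRect(P[m][:,:2].astype(np.float32)),Z[m].mean())
E
```

```text
honey 426 mean [ 0.4299 -0.1694  0.098 ] circ [ 0.4299 -0.1697] 0.0616 zmax 0.1041
spice 245 mean [0.4233 0.031  0.106 ] circ [0.4233 0.0307] 0.0456 zmax 0.1104
salt 134 mean [ 0.4426 -0.2872  0.0838] circ [ 0.4427 -0.29  ] 0.0336 zmax 0.0935
tin 341 mean [0.6628 0.525  0.0973] circ [0.6637 0.5268] 0.0595 zmax 0.1033
purple 433 mean [0.4296 0.1252 0.0983] circ [0.4296 0.1248] 0.0617 zmax 0.1038
mill 264 mean [0.5456 0.0753 0.1495] circ [0.546  0.0746] 0.0471 zmax 0.1671
orange 424 mean [0.4869 0.2159 0.0972] circ [0.487 0.217] 0.0609 zmax 0.1036
paddle 153 mean [ 0.4436 -0.0626  0.0861] circ [ 0.4607 -0.0624] 0.1022 zmax 0.0918
lock 93 mean [ 0.4884 -0.0605  0.0936] circ [ 0.478  -0.0584] 0.0666 zmax 0.0997
slicer 2905 ((0.5242736339569092, -0.14307206869125366), (0.08621830493211746, 0.297534316778183), 4.618155002593994)
board ((0.5595918297767639, 0.46719446778297424), (0.3371677100658417, 0.2230827957391739), 1.961828351020813) 0.028079434540710022
```

Slicer centre is (0.524, -0.143) with yaw 0.081. In the slicer frame the honey jar is at (-0.096, -0.019), so it is the one in the selector's path. The heights and sizes match what's given. I'll swing in close to the base, clear of the tall cabinet, and look from above.

```bash
cat >> h.py <<'E'
YAW=0.0806; C=np.array([0.5243,-0.1431])
R2=np.array([[np.cos(YAW),-np.sin(YAW)],[np.sin(YAW),np.cos(YAW)]])
def S(x,y,z): return [*(C+R2@[x,y]),z]
def toS(p): p=np.asarray(p); return np.c_[(p[:,:2]-C)@R2,p[:,2]]
DN=[np.pi,0,YAW]
E
python3 - <<'E'
from h import *
movep([0.12,-0.40,0.33],[np.pi,0,0.2])
movep([0.34,-0.17,0.33],DN)
im,P,T=cloud("wrist"); np.savez("w1.npz",im=im,P=P,T=T); cv2.imwrite("pics/w1.png",im[...,::-1])
print(T.round(3),observe()["time_s"],observe()["q"])
s=toS(P.reshape(-1,3))
def rep(n,m): 
    p=s[m]; print(n,m.sum(), np.percentile(p,[1,50,99],axis=0).round(4).tolist() if m.sum() else "")
b=(s[:,0]>-.14)&(s[:,0]<.06)&(s[:,1]>-.2)&(s[:,1]<.25)
rep("paddle",b&(s[:,0]<-.05)&(s[:,2]>.083)&(s[:,2]<.091)&(s[:,1]>.03)&(s[:,1]<.14))
rep("lock",b&(s[:,0]>-.048)&(s[:,2]>.091)&(s[:,2]<.1)&(s[:,1]>.03)&(s[:,1]<.14))
rep("honey",b&(s[:,0]<-.05)&(s[:,2]>.093)&(s[:,2]<.102)&(s[:,1]>-.07)&(s[:,1]<.03))
rep("spice",b&(s[:,0]<-.05)&(s[:,2]>.1)&(s[:,2]<.11)&(s[:,1]>.14))
rep("salt",b&(s[:,0]<-.05)&(s[:,2]>.06)&(s[:,2]<.1)&(s[:,1]<-.1))
rep("deck",b&(s[:,2]>.045)&(s[:,2]<.056))
E
```

```text
[[ 0.081 -0.943 -0.322  0.423]
 [-0.997 -0.076 -0.026 -0.164]
 [ 0.     0.324 -0.946  0.511]
 [ 0.     0.     0.     1.   ]] 2.3417 [-6.73791216e-01 -4.45587226e-01  1.88441724e+00 -3.62616664e-04
  1.70360171e+00  8.17590126e-01]
paddle 562 [[-0.1079, 0.0767, 0.0832], [-0.0804, 0.0838, 0.0861], [-0.0538, 0.092, 0.0886]]
lock 336 [[-0.0444, 0.0785, 0.0913], [-0.0284, 0.0847, 0.094], [-0.0131, 0.0921, 0.0962]]
honey 1960 [[-0.1237, -0.0472, 0.0948], [-0.0952, -0.0202, 0.0975], [-0.0679, 0.0077, 0.0997]]
spice 1140 [[-0.1076, 0.1603, 0.101], [-0.0866, 0.1806, 0.1051], [-0.0662, 0.2028, 0.1071]]
salt 630 [[-0.1078, -0.1562, 0.0607], [-0.092, -0.1373, 0.0853], [-0.0762, -0.1249, 0.0894]]
deck 7129 [[-0.0995, -0.1451, 0.0455], [-0.0242, -0.0092, 0.0514], [-0.004, 0.2463, 0.0556]]
```

View pics/w1.png

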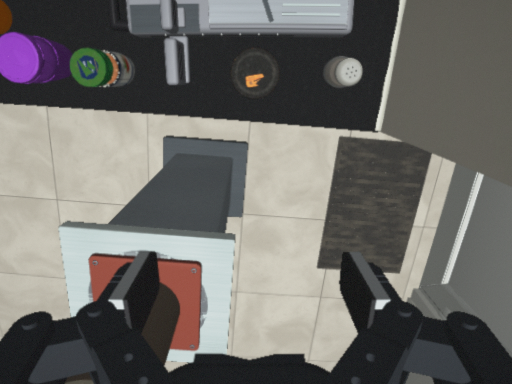

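The wrist view shows the honey jar with its black lid at (255,73), the paddle at (177,60), the spice jar at (90,66) and the salt shaker at (345,72). The honey jar is neither of the look-alikes. Paddle y≈0.084, lock tab y≈0.085, honey jar (-0.0955, -0.020). Next I'll grasp the honey jar and lift it.

```bash
python3 - <<'E'
from h import *
gx,gy=-.0955,-.020
movep(S(gx,gy,.25),DN)
move_l(S(gx,gy,.12),feed=.2)
print(move_l(S(gx,gy,.05),feed=.08,max_force=10))
f0=observe()["ft_force"]
gripper_to(0.04,40)
o=observe();print(o["opening"],o["grasp_force"],o["eef_pos"],o["ft_force"]-f0)
move_l(S(gx,gy,.10),feed=.06); move_l(S(gx,gy,.30),feed=.2)
hold(.3);o=observe();print(o["opening"],o["grasp_force"],o["ft_force"]-f0,o["time_s"])
E
```

```text
False
0.05831224260230987 41.529173254966736 [ 0.43157193 -0.17106458  0.0512076 ] [-1.67478249  2.22972257  4.08500738]
0.05839781294393226 43.82591664791107 [-1.08151869  0.5931171  -4.63170095] 7.5333
```

```bash
python3 - <<'E'
from h import *
r=[np.pi,0,.7]
movep([.48,.15,.30],[np.pi,0,.4]); movep([.50,.43,.22],r)
move_l([.50,.43,.10],feed=.12); hold(.2)
f0=observe()["ft_force"]
print(move_l([.50,.43,.074],feed=.02,max_force=2.5))
hold(.2);o=observe();print(o["eef_pos"],o["ft_force"]-f0)
gripper_to(.085); hold(.2)
move_l([.50,.43,.10],feed=.06); move_l([.50,.43,.25],feed=.2)
movep([.42,.33,.30],r)
im,P,T=cloud("wrist"); top,P2,_=cloud("top")
cv2.imwrite("pics/p1.png",np.hstack([im,top])[...,::-1][:, :, :].copy()[:,:,:] if 0 else cv2.resize(np.hstack([im,top])[...,::-1],(800,300)))
for n,Q in(("w",P),("t",P2)):
    m=(np.hypot(Q[...,0]-.5,Q[...,1]-.43)<.06)&(Q[...,2]>.115)&(Q[...,2]<.14); 
    print(n,m.sum(),Q[m].mean(0).round(4) if m.any() else"",Q[m].std(0).round(4))
print(observe()["time_s"])
E
```

```text
True
[0.49966946 0.4299153  0.07956724] [-0.41282673 -0.0743661   9.94194519]
w 2979 [0.4989 0.4299 0.1256] [0.015  0.0152 0.0013]
t 444 [0.4982 0.4272 0.126 ] [0.0155 0.0154 0.0023]
15.1167
```

View pics/p1.png

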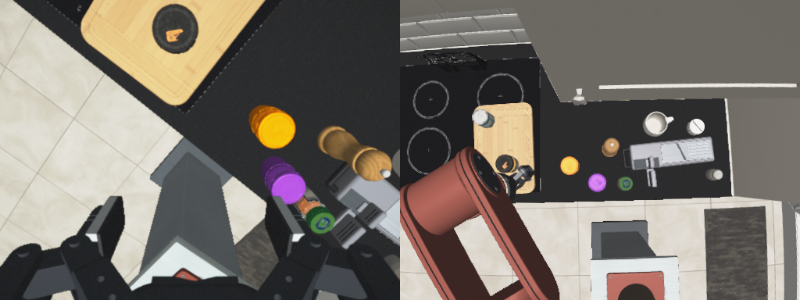

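The jar stands upright on the board, with its lid at z=0.126 (29+98 mm). Next is the selector.

```bash
python3 - <<'E'
from h import *
movep([.42,.12,.32],[np.pi,0,.3])
x,y=-.0825,.084
movep(S(x,y,.22),DN); gripper_to(.055,30)
move_l(S(x,y,.13),feed=.2)
print("down",move_l(S(x,y,.053),feed=.08,max_force=8))
gripper_to(.005,30);o=observe();print(o["opening"],o["grasp_force"],o["eef_pos"],o["time_s"])
print("stop",move_l(S(x,-.058,.053),feed=.06,max_force=15))
hold(.2);o=observe();print(toS([o["eef_pos"]]),o["ft_force"],o["opening"],o["time_s"])
E
```

```text
down False
0.004692519920809046 0.0 [ 0.43532934 -0.06601551  0.05306031] 19.475
stop False
[[-0.08247926 -0.05790395  0.0530089 ]] [ 0.0613127  -0.77608997 -0.15730529] 0.005138760823459025 22.1917
```

The fingers closed on nothing, so I'll look before doing anything else.

```bash
python3 - <<'E'
from h import *
a,P,_=cloud("wrist"); b,P2,_=cloud("top")
cv2.imwrite("pics/p2.png",np.hstack([cv2.resize(a,(400,300)),cv2.resize(b[150:260,270:440],(400,300))])[...,::-1])
for n,Q in(("w",P),("t",P2)):
    s=toS(Q.reshape(-1,3)); 
    for k,m in(("pad",(s[:,0]>-.115)&(s[:,0]<-.05)&(s[:,2]>.08)&(s[:,2]<.091)&(s[:,1]>-.12)&(s[:,1]<.14)),("spice",(s[:,0]<-.05)&(s[:,0]>-.13)&(s[:,2]>.1)&(s[:,2]<.11)&(s[:,1]>.14)&(s[:,1]<.23))):
        print(n,k,m.sum(),np.percentile(s[m],[2,50,98],axis=0).round(4).tolist() if m.any() else"")
E
```

```text
w pad 648 [[-0.1066, 0.0756, 0.0802], [-0.0943, 0.0771, 0.0834], [-0.0722, 0.0813, 0.0868]]
w spice 0 
t pad 123 [[-0.107, 0.0781, 0.0812], [-0.0829, 0.0856, 0.0873], [-0.0549, 0.0932, 0.0904]]
t spice 238 [[-0.1069, 0.1609, 0.1021], [-0.0866, 0.1816, 0.1062], [-0.066, 0.2012, 0.1095]]
```

View pics/p2.png

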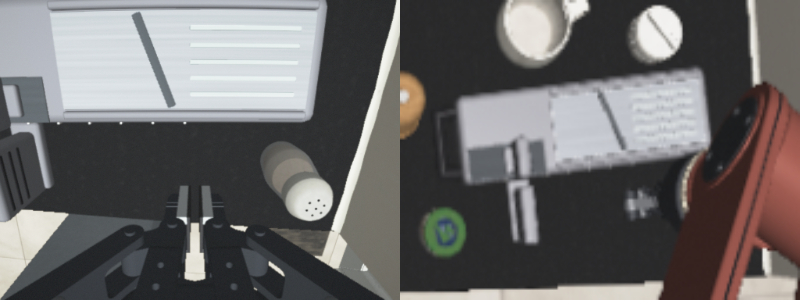

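The paddle is still at its start (y 0.077–0.093), right where the fingers closed. I'll go back and check with the fingers straddling it, then close in steps.

```bash
python3 - <<'E'
from h import *
x,y=-.0825,.085
move_l(S(x,-.058,.14),feed=.2); move_l(S(x,y,.14),feed=.2); gripper_to(.06,30)
print("down",move_l(S(x,y,.053),feed=.1,max_force=8))
f0=observe()["ft_force"]
a,_,_=cloud("wrist")
for g in(.03,.022,.016,.012):
    gripper_to(g,30);o=observe();print(g,o["opening"],o["grasp_force"],(o["ft_force"]-f0).round(2))
    if o["opening"]>g+.002: break
b,_,_=cloud("wrist")
cv2.imwrite("pics/p3.png",np.hstack([cv2.resize(i,(400,300)) for i in(a,b)])[...,::-1]); print(observe()["time_s"],toS([observe()["eef_pos"]]))
E
```

```text
down False
0.03 0.029850504620884007 0.0 [0.22 0.05 0.14]
0.022 0.02173419895456528 0.0 [-0.04  0.12  0.28]
0.016 0.015731066899256203 0.0 [-0.13  0.03  0.07]
0.012 0.012109710104330632 0.0 [ 0.59 -0.02  0.45]
26.525 [[-0.08248808  0.08500177  0.05300744]]
```

View pics/p3.png

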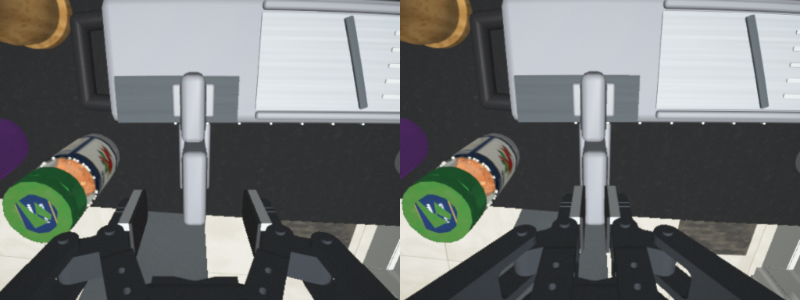

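```bash
python3 - <<'E'
from h import *
f0=observe()["ft_force"]
for g in(.009,.006):
    gripper_to(g,30);o=observe();print(g,o["opening"],o["grasp_force"],(o["ft_force"]-f0).round(2))
b,P,_=cloud("wrist")
cv2.imwrite("pics/p4.png",cv2.resize(b[80:330,150:380],(690,600)[:2])[...,::-1]); print(observe()["time_s"])
s=toS(P[180:330,200:300].reshape(-1,3)); m=(s[:,2]>.07)&(s[:,0]>-.115)
h=[(round(a,3),np.percentile(s[m&(abs(s[:,0]-a)<.005)],[2,50,98],axis=0).round(3)[:,1:].tolist()) for a in(-.06,-.07,-.08,-.09,-.10) if (m&(abs(s[:,0]-a)<.005)).any()]
print(*h,sep="\n")
E
```

```text
0.009 0.009058815246496345 0.0 [0.55 1.33 0.57]
0.006 0.006023845156263225 0.0 [0.75 0.05 0.  ]
27.0083
(-0.06, [[0.076, 0.078], [0.084, 0.086], [0.093, 0.162]])
(-0.07, [[0.069, 0.085], [0.085, 0.139], [0.1, 0.162]])
(-0.08, [[0.068, 0.085], [0.085, 0.114], [0.101, 0.139]])
(-0.09, [[0.079, 0.086], [0.084, 0.128], [0.09, 0.14]])
(-0.1, [[0.081, 0.086], [0.085, 0.087], [0.087, 0.088]])
```

View pics/p4.png

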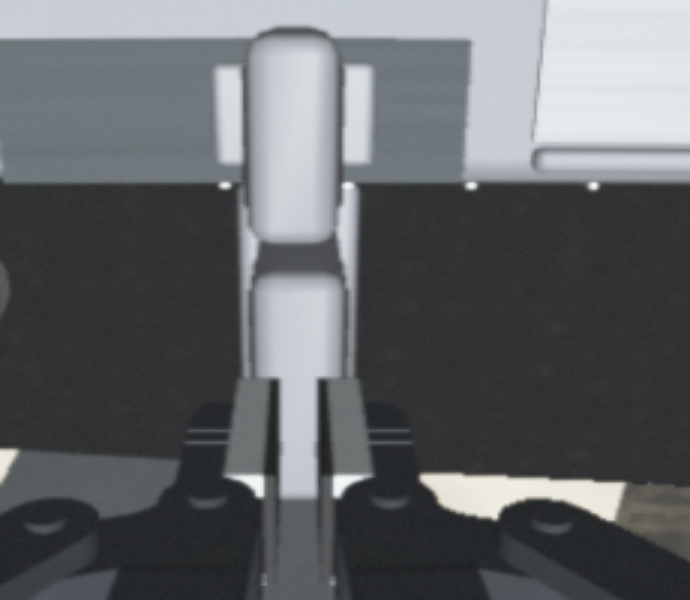

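```bash
python3 - <<'E'
from h import *
_,P,_=cloud("wrist")
# crop px (c,r)-> full: c/3+150, r/2.4+80
for c,r in((255,385),(255,400),(255,430),(255,465),(345,385),(345,430),(345,465),(300,330),(300,420),(300,480),(200,440)):
    u,v=int(c/3+150),int(r/2.4+80); print((u,v),toS([P[v,u]]).round(4))
o=observe();print(o["eef_pos"],o["tcp_rot"],o["q"],o["ft_force"])
E
```

```text
(235, 240) [[-0.0719  0.0913  0.0978]]
(235, 246) [[-0.0718  0.091   0.1038]]
(235, 259) [[-0.072   0.0906  0.1147]]
(235, 273) [[-0.0721  0.0902  0.1251]]
(265, 240) [[-0.0717  0.077   0.0982]]
(265, 259) [[-0.0715  0.0779  0.1156]]
(265, 273) [[-0.0714  0.0784  0.1261]]
(250, 217) [[-0.0649  0.0841  0.0865]]
(250, 255) [[-0.0865  0.0841  0.0868]]
(250, 280) [[-0.1024  0.0841  0.0862]]
(216, 263) [[-0.0761  0.0992  0.1114]]
[ 0.43524741 -0.06501873  0.05301363] [ 3.14158685e+00 -4.04106295e-05  8.06075979e-02] [-3.27864669e-01 -7.56852034e-02  2.11808392e+00  1.20407445e-05
  1.09915454e+00  1.16231859e+00] [-1.21676764  0.59443919 -0.35496705]
```

The depth puts the finger tips at z≈0.096 while the reported TCP z is 0.053. The pads are above the paddle, so the real tips sit about 43 mm behind the stated TCP. That also fits the jar having been held by its 58 mm lid. I'll open, go lower under force guard and check the pads' position.

```bash
python3 - <<'E'
from h import *
x,y=-.0825,.085
move_l(S(x,y,.07),feed=.2); gripper_to(.055,30)
print("down",move_l(S(x,y,.014),feed=.06,max_force=6))
for g in(.03,.02,.008):
    gripper_to(g,30);o=observe();print(g,o["opening"],o["grasp_force"],o["ft_force"].round(2),o["eef_pos"],o["time_s"])
E
```

```text
down False
0.03 0.03027953274164759 0.0 [ 0.51  0.36 -0.09] [ 0.43537373 -0.06507186  0.01418466] 29.2833
0.02 0.020113696587970655 0.0 [ 0.26 -0.24 -0.  ] [ 0.43523049 -0.0650313   0.01401853] 29.5417
0.008 0.015451217266436135 31.869070529937744 [-1.49 -0.28  0.91] [ 0.43522585 -0.06502476  0.01406425] 29.7583
```

The paddle is gripped: opening 15.5 mm, 32 N. Now I'll slide it to the stop.

```bash
python3 - <<'E'
from h import *
x=-.0825
print("stop",move_l(S(x,-.060,.014),feed=.05,max_force=15))
hold(.2);o=observe();print(toS([o["eef_pos"]]).round(4),o["ft_force"].round(2),o["opening"],o["grasp_force"],o["time_s"])
E
```

```text
stop True
[[-0.0826 -0.05    0.0141]] [-0.38  1.99  5.19] 0.015452312919768379 32.46691167354584 32.35
```

```bash
python3 - <<'E'
from h import *
x=-.0825
print("again",move_l(S(x,-.056,.014),feed=.03,max_force=20))
o=observe();print(toS([o["eef_pos"]]).round(4),o["ft_force"].round(2))
gripper_to(.04); p=o["eef_pos"]; move_l([p[0],p[1],.12],feed=.15)
x,y=-.028,.085
move_l(S(x,y,.14),feed=.2)
a,P,_=cloud("top"); s=toS(P.reshape(-1,3))
m=(s[:,0]>-.115)&(s[:,0]<-.05)&(s[:,2]>.08)&(s[:,2]<.091)&(s[:,1]>-.1)&(s[:,1]<.0);print(m.sum(),np.percentile(s[m],[2,50,98],axis=0).round(4).tolist() if m.any() else "")
gripper_to(.045,30)
print("down",move_l(S(x,y,.020),feed=.08,max_force=6))
for g in(.025,.006):
    gripper_to(g,30);o=observe();print(g,o["opening"],o["grasp_force"],o["ft_force"].round(2),toS([o["eef_pos"]]).round(4),o["time_s"])
E
```

```text
again True
[[-0.0827 -0.0497  0.0141]] [-0.69  5.51  6.64]
91 [[-0.1094, -0.0579, 0.0806], [-0.0929, -0.0477, 0.086], [-0.0742, -0.0409, 0.0905]]
down False
0.025 0.02497320395332172 0.0 [0.5  0.84 0.03] [[-0.0279  0.0849  0.0202]] 36.925
0.006 0.013905012623789426 33.20743918418884 [-1.05  1.19  1.71] [[-0.0279  0.085   0.0202]] 37.1667
```

The selector stands at y≈-0.050, its end stop, and the lock tab is gripped at 13.9 mm. Now I'll slide the lock.

```bash
python3 - <<'E'
from h import *
x=-.028
for k in range(2):
    print("stop",move_l(S(x,.128,.020),feed=.04,max_force=15+5*k)); hold(.2)
    o=observe();print(toS([o["eef_pos"]]).round(4),o["ft_force"].round(2),o["opening"],o["time_s"])
gripper_to(.04); p=o["eef_pos"]; move_l([p[0],p[1],.14],feed=.15)
move_l([.38,-.10,.25],feed=.2)
movep([.34,-.15,.33],DN)
a,P,_=cloud("wrist"); t,P2,_=cloud("top")
cv2.imwrite("pics/f.png",cv2.resize(np.hstack([a,t]),(800,300))[...,::-1])
s=toS(P.reshape(-1,3))
for n,m in(("pad",(s[:,0]>-.115)&(s[:,0]<-.05)&(s[:,2]>.083)&(s[:,2]<.091)&(s[:,1]>-.1)&(s[:,1]<.1)),("lock",(s[:,0]>-.048)&(s[:,0]<0)&(s[:,2]>.09)&(s[:,2]<.1)&(s[:,1]>.05)&(s[:,1]<.15)),("spice",(s[:,0]<-.05)&(s[:,0]>-.13)&(s[:,2]>.1)&(s[:,2]<.11)&(s[:,1]>.14)&(s[:,1]<.23)),("salt",(s[:,0]<-.05)&(s[:,2]>.06)&(s[:,2]<.1)&(s[:,1]<-.1)&(s[:,1]>-.2)&(s[:,0]>-.14))):
    print(n,m.sum(),np.percentile(s[m],[2,50,98],axis=0).round(4).tolist() if m.any() else"")
print(observe()["time_s"])
E
```

```text
stop True
[[-0.0279  0.1183  0.0202]] [ 1.21 -0.6   0.92] 0.013682570767639401 38.1917
stop True
[[-0.0279  0.1181  0.0201]] [ 0.38 -3.14  1.78] 0.013649251091841985 38.6
pad 570 [[-0.1071, -0.0578, 0.0834], [-0.0807, -0.0501, 0.0862], [-0.0551, -0.043, 0.0882]]
lock 366 [[-0.0442, 0.1107, 0.0903], [-0.0272, 0.1165, 0.0938], [-0.0108, 0.1234, 0.0957]]
spice 1153 [[-0.1069, 0.1605, 0.1019], [-0.0862, 0.1808, 0.1051], [-0.0666, 0.2018, 0.107]]
salt 654 [[-0.1076, -0.1539, 0.0615], [-0.0928, -0.1366, 0.0849], [-0.0771, -0.1242, 0.0895]]
41.5167
```

View pics/f.png

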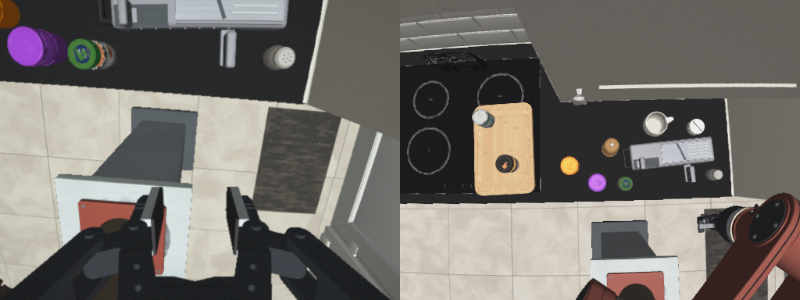

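The pictures show the jar upright on the board at (507,163), the paddle at its stop (y=-0.050), the lock at its stop (0.118, where the force guard tripped twice), and the neighbours unmoved.

```bash
python3 -c "
from plant import *
print(job_done())"
```

```text
the job is handed in; nothing more can be done
None
```

I moved the honey jar upright onto the board, slid the selector and then the blade lock to their end stops, and handed the job in at about 42 s; nothing else moved in the last pictures.

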